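Lay out the sample-pack station

ROBOT

A 6-joint arm with a two-finger parallel gripper is mounted at the origin on a cart in front of the work surface, level with it; the furniture and walls round the work are solid. World frame = base frame: x ahead of the robot, y to its left, z up, the work surface at z = 0. Lengths are in mm, angles in rad, forces in N, time in s.
With the tool pointing down it reaches from about 350 to 775 mm from the base axis. Payload 7.3 kg.
Tool frame: the origin (TCP) lies at the very end of the fingers, on their centre line; the grasp point (between the pads) lies 19 mm behind it; z points along the fingers, y is the line along which they close (so a half turn about z gives the same grasp; the last joint's range is limited). The gripper opens to 92 mm and grips with 3 to 60 N. Pads are 19 mm wide; open, the fingers measure 130 mm over their backs; the gripper's body (75 mm by 190 mm) begins 47 mm behind the grasp point.
Start: joints at [-1.283, 0.342, 1.524, -0, 1.275, -0.146], TCP at [220.693, -476.382, 226.741] pointing down, gripper open.
Joint ranges: [-2.53, 2.53], [-0.77, 2.02], [0.04, 2.7], [-1, 4.14], [0.28, 2.66], [-3.11, 3.11]. Speed limits (rad/s): [2.57, 2.57, 3.14, 3.14, 3.14, 3.14].

INTERFACE

Orientations are given as [roll, pitch, yaw] about the fixed x, y, z axes, in that order (R = Rz(yaw) Ry(pitch) Rx(roll)).
In Python, from plant import get_obs, vision, workorder gives the robot as it stands.
- The arm moves only by the shell command python3 -m pendant 'ROWS' [OPENING]. ROWS is a JSON object of lists of equal length, an entry for each row: "dp": the shift along the tool's x, y, z in m, a list of three; "rotation": the turn, a rotation vector about the tool's x, y, z in rad, a list of three. A call has 1 to 8 rows; each row is the pose to reach, as a shift and turn from the pose commanded when the call began, along the tool's axes at that moment; what a row does not reach only later rows make up. A row lasts 1/8 s, in which the tool goes at most 62.5 mm and 10.7 degrees, less where a joint would pass 70% of its speed; a pose out of reach is approached as far as the arm can. A call with a gripper value outside its range is refused whole. OPENING is the finger opening in m, from 0 to 0.0918, set as the call begins (- or left out, the last holds). The fingers move at their own pace and stop on an object; the grip force is fixed at half the most. Time passes only in rows, so rows that repeat a pose let the fingers close. It gives the time, the measured TCP pose, the force, the opening and the grip force at its end, in the units of the state.
- get_obs(): the state, without advancing time (a new reading comes with each control period).
- vision.capture(name): name is "scene" or "side" or "wrist"; returns a dict with "pixels" (420x560x3 uint8, red, green, blue), "vfov" (degrees; the focal length in pixels is half the picture's height over the tangent of half this angle, whatever the lens; pixels are square), "cx", "cy" (the principal point, pixels), "dist" ([k1, k2, p1, p2, k3] as OpenCV has them; the pictures are not rectified), "pose" (4x4, takes a point from camera to world coordinates); the wrist camera has in their place "T_tool_cam" (4x4, takes a point from camera to tool coordinates, whose origin is the TCP and whose axes are the flange's). Camera axes: x right, y up, looking along -z (the intrinsics and any distortion apply to the point x, -y, -z); pixel columns grow to the right and rows downward; lengths in mm; the calibration is good to about 2 mm. A picture is of the moment at which its call begins: read the wrist's pose just before it. There is no depth.
- workorder.close_job(): hands the job in; it is judged then, once.
The state is a dict: "time": time; "joint_positions": joint angles; "dq": joint speeds; "tau": joint torques, N m; "tool_pos": TCP position; "tcp_rot": TCP orientation; "contact_force": force on the tool from outside, world axes, zero at the start; "moment": the same for the moment, N m; "grip_width": finger opening in mm; "finger_force": force on a finger pad.
Only numpy, scipy, OpenCV 4.12 (cv2) and the standard library are available. Lean on these libraries where they do the work, as an engineer would, in place of code of your own. Each camera call takes 0.05 s, during which the arm holds its last target. There are 200 camera calls.

TASK

Lay out the sample-pack station on the stopped turntable: park the wooden-handled stamp upright on the middle of the red ink pad, and stand the gold carton upright on the middle of the green-edged mat. Lay the loose gold cap flat on the table exactly midway between the ink pad and the mat, in line with their centres, and stand the small white-and-blue canister on top of the cap, in its middle. Leave the tally counter and the red marker where they are.

Things in the scene. Friction and masses are not known exactly. Their poses are not given: they have to be found in the camera images.
- ink_pad: closed red tin ink pad, fixed to the table, 73 (x) x 112 (y) x 16 mm high; flat closed lid. Origin at the centre of its underside, on the table; the lid's top is 16 mm above. Its own x axis (short side) runs along the line through the centre of the mat, which may lie on its +x or -x side, 190 mm away centre to centre
- mat: square mat, fixed to the table, 90 x 90 x 3 mm, black with a green edge. Origin at the centre of its underside, on the table; its top is 3 mm above. Its sides are parallel to those of the ink pad; centres 190 mm apart. Round the work stand bottles fixed to the table, 66 mm wide, 108 mm high; clear of them is x 0.40 to 0.74 m for y 0.07 to -0.25 m
- carton: closed gold cardboard carton standing upright, 68 x 68 x 118 mm high, 0.15 kg, loose, about square in plan with sides along its own x and y. Origin at the centre of its underside; z up
- cap: loose gold screw cap of a bottle lying with its flat closed top upward, round, 65 mm diameter x 31 mm high, about 12 g. It lies by itself on the open table, on no bottle. Origin at the centre of its underside; z up; top 31 mm above. The carton, cap and canister start side by side, about 0.11 m apart along y, before the fixed bottles: a wide low gripper fits there lying along x
- stamp: hand stamp standing upright on its black base, base 25 (x) x 46 (y) mm, 70 mm high, 60 g; round wooden handle 24 mm across from 25 to 70 mm above the underside. Origin at the centre of its underside; z up. It starts at y < -0.25, in the gap between a fixed bottle centred at x 0.45, y -0.32 and others beyond x 0.61, y -0.38: turn a wide low gripper along the gap, about 1.2 rad from x to y
- canister: small round desiccant canister, white with a blue band, 18 mm diameter x 22 mm high, about 15 g, standing upright. Origin at the centre of its underside; z up
- tally: bystander: grey hand tally counter, 48 x 72 x 34 mm; leave where it is. Origin at the centre of its underside
- marker: bystander: red and white felt marker lying on the table, 17 x 134 x 19 mm, long along its own y; leave where it is. Origin at the centre of its underside
There are look-alikes about, which are no part of the job. There is more than one size of the stamp; the one meant has the size given above.

How it is judged (in metres and radians):
At the end, for the whole second after the job is handed in: Stamp upright on ink pad, carton upright on mat, canister upright on cap, each within 10 mm of the centre; cap flat, top up, on the table, 85 to 105 mm from both the pad's and the mat's centres and within 10 mm of the line through them; all released and at rest (horizontal distance between stamp and ink_pad below 0.01 m and height (world z) of stamp between 0.012 and 0.021 m and angle between each of stamp, canister's own z axis and vertical below 0.12 rad and horizontal distance between carton and mat below 0.01 m and height (world z) of carton below 0.008 m and angle between each of carton, cap's own z axis and vertical below 0.1 rad and horizontal distance between cap and ink_pad between 0.085 and 0.105 m and horizontal distance between cap and mat between 0.085 and 0.105 m and y of cap in the frame of ink_pad between -0.01 and 0.01 m and height (world z) of cap below 0.005 m and horizontal distance between canister and cap below 0.01 m and height (world z) of canister between 0.026 and 0.037 m and linear speed of each of carton, cap, stamp, canister below 0.02 m/s); the robot touches nothing.
It fails at once if the tally is moved by more than 20 mm (distance of tally from where it was at the start of the episode above 0.02 m).
It fails at once if the marker is moved by more than 20 mm (distance of marker from where it was at the start of the episode above 0.02 m).
It also fails if it takes over 114 s, if anything falls off the work surface, if the arm or the gripper's body presses on something with over 40 N, if the wrist force passes 120 N, or if a joint passes its speed limit or range.

## Working session

There is one attempt and no reset: what is moved stays moved. The work goes in short steps, Python scripts to look and compute and a shell command to move; the robot and the scene stay as the last step left them, time stands still between calls to the robot, and variables do not carry over. Pictures are saved under pics/ and viewed, at most 14 in all, crops included, and the job is handed in when it is done.

```bash
ls; mkdir -p pics; cat > h.py <<'E'
import numpy as np, cv2, json
from plant import get_obs, vision, workorder
from scipy.spatial.transform import Rotation as R
def toolT(o):
    T=np.eye(4); T[:3,:3]=R.from_euler('xyz',o['tcp_rot']).as_matrix(); T[:3,3]=o['tool_pos']; return T
def snap(name,tag):
    o=get_obs(); c=vision.capture(name)
    P=np.array(c['pose']) if 'pose' in c else toolT(o)@np.array(c['T_tool_cam'])
    px=np.array(c['pixels']); cv2.imwrite(f'pics/{tag}.png',px[:,:,::-1])
    f=px.shape[0]/2/np.tan(np.radians(c['vfov'])/2)
    json.dump(dict(P=P.tolist(),f=f,cx=c['cx'],cy=c['cy'],dist=list(c['dist'])),open(f'pics/{tag}.json','w'))
def cam(tag):
    d=json.load(open(f'pics/{tag}.json')); K=np.array([[d['f'],0,d['cx']],[0,d['f'],d['cy']],[0,0,1.]])
    return np.array(d['P']),K,np.array(d['dist'])
def ray(tag,uv):
    P,K,D=cam(tag); n=cv2.undistortPoints(np.array([[uv]],float),K,D)[0,0]
    v=P[:3,:3]@np.array([n[0],-n[1],-1]); return P[:3,3],v/np.linalg.norm(v)
def atz(tag,uv,z):
    o,v=ray(tag,uv); return o+v*(z-o[2])/v[2]
def tri(*obs):
    A=np.zeros((3,3)); b=np.zeros(3); rs=[ray(*x) for x in obs]
    for o,v in rs:
        M=np.eye(3)-np.outer(v,v); A+=M; b+=M@o
    p=np.linalg.solve(A,b); return p,[float(np.linalg.norm((np.eye(3)-np.outer(v,v))@(p-o))) for o,v in rs]
def proj(tag,X):
    P,K,D=cam(tag); X=np.atleast_2d(X).astype(float); c=(X-P[:3,3])@P[:3,:3]; c=c*[1,-1,-1]
    return cv2.projectPoints(c,np.zeros(3),np.zeros(3),K,D)[0][:,0]
def move(xyz,yaw):
    """dp, rotvec from present measured pose to TCP xyz mm, tool down, tool-x... prints"""
    o=get_obs(); T=toolT(o)
    Rt=R.from_euler('xyz',[np.pi,0,yaw]).as_matrix()
    dp=T[:3,:3].T@(np.array(xyz)-T[:3,3])/1000; rv=R.from_matrix(T[:3,:3].T@Rt).as_rotvec()
    print('dp',dp.round(4),'rv',rv.round(3),'deg',np.degrees(np.linalg.norm(rv)).round(1))
E
python3 - <<'E'
from h import *
snap('scene','s0');snap('side','d0');snap('wrist','w0')
o=get_obs();print(o['time'],o['tool_pos'],o['tcp_rot'],o['grip_width'])
for t in('s0','d0','w0'):
    P,K,D=cam(t);print(P[:3,3],-P[:3,2],K[0,0],D)
E
```

```text
pics
0.15 [ 220.59630443 -476.07061096  226.22299068] [-3.14045480e+00 -1.44757139e-04  4.33814011e-01] 91.92039787057931
[284.85595517 468.02813386 804.40842944] [ 0.28557461 -0.61142043 -0.73797846] 474.1576256587609 [-0.00854874  0.          0.          0.          0.        ]
[ 416.64177976 -919.94557172  541.18388659] [ 0.21559824  0.80918703 -0.54656542] 428.3241416739489 [-0.13413786  0.          0.          0.          0.        ]
[ 292.20257432 -443.19255143  384.26460941] [-0.26150822 -0.1204277  -0.95765893] 368.9847050567953 [0.02779987 0.         0.         0.         0.        ]
```

View pics/s0.png

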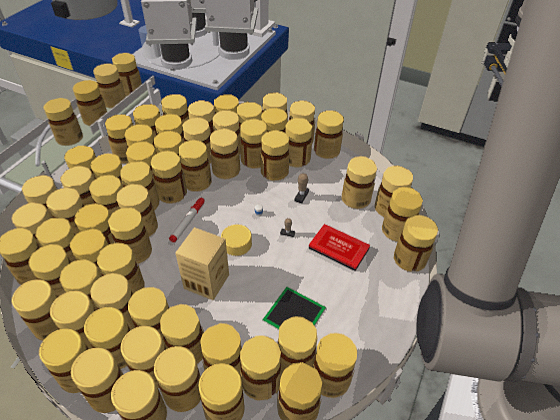

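View pics/d0.png

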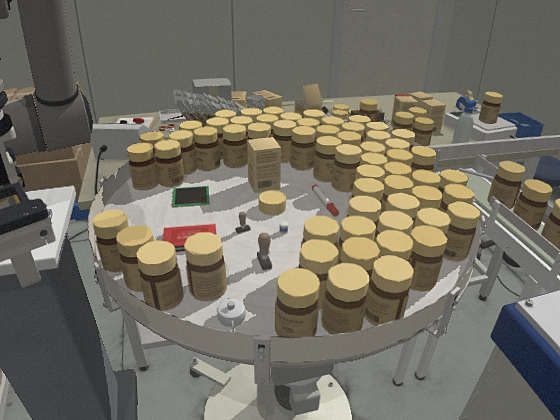

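Scene view: carton (202,262), cap (236,239), canister (258,210), marker (187,220), pad (339,247), mat (294,312). There are two stamps, at (288,227) and (303,187). The side view shows the stamps at (243,222) and (265,250). I'll enlarge and measure both.

```bash
python3 - <<'E'
import cv2
a=cv2.imread('pics/s0.png')[160:350,160:400]; b=cv2.imread('pics/d0.png')[130:330,150:390]
cv2.imwrite('pics/s0c.png',cv2.resize(a,None,fx=3.3,fy=3.15,interpolation=cv2.INTER_CUBIC)[:600])
cv2.imwrite('pics/d0c.png',cv2.resize(b,None,fx=3,fy=3,interpolation=cv2.INTER_CUBIC))
a=cv2.imread('pics/s0.png')[160:350,160:400];cv2.imwrite('pics/s0c.png',cv2.resize(a,None,fx=3,fy=3,interpolation=cv2.INTER_CUBIC))
E
```

```text
(no output)
```

View pics/s0c.png

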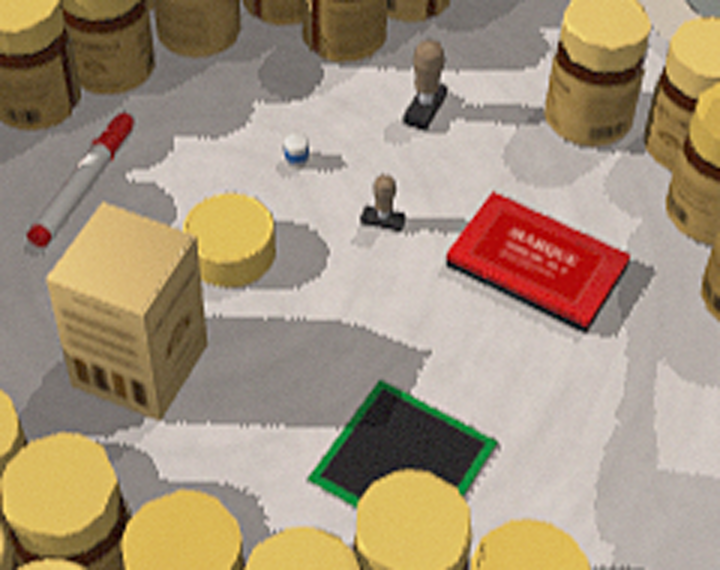

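View pics/d0c.png

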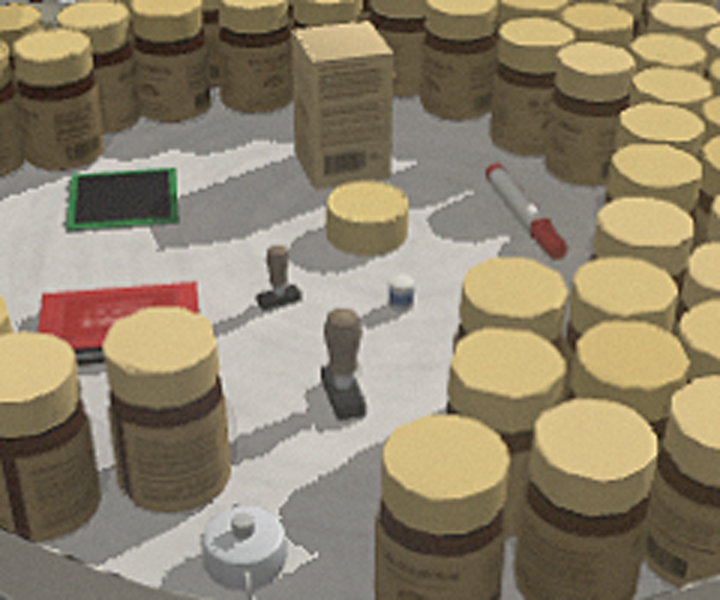

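```bash
cat > m.py <<'E'
from h import *
S=lambda u,v:('s0',(160+u/3,160+v/3)); D=lambda u,v:('d0',(150+u/3,130+v/3))
def p(n,*a):
    q,e=tri(*a);print(n,q.round(1),np.round(e,1));return q
p('big top',S(429,43),D(344,313));p('big base',S(426,105),D(344,395))
p('small top',S(384,178),D(277,248));p('small base',S(383,216),D(279,297))
p('cap top',S(230,224),D(368,204));p('canister top',S(296,140),D(402,281))
c=[p('carton',S(*a),D(*b)) for a,b in [((105,205),(392,57)),((198,240),(310,68)),((150,327),(292,30)),((47,280),(372,22))]]
print(np.mean(c,0))
print('tally',atz(*D(243,540),25), 'marker',atz(*S(40,237),10),atz(*S(122,125),10))
print('pad s0',[atz(*S(*a),16)[:2].round(1) for a in [(447,255),(493,193),(629,252),(588,318)]])
print('mat s0',[atz(*S(*a),3)[:2].round(1) for a in [(382,381),(498,442),(309,480)]])
print('mat d0',[atz(*D(*a),3)[:2].round(1) for a in [(70,176),(177,169),(178,222),(66,229)]])
print('pad d0',[atz(*D(*a),16)[:2].round(1) for a in [(42,293),(197,285)]])
E
python3 m.py
```

```text
big top [ 571.4 -279.    67.7] [0.6 0.6]
big base [ 570.6 -279.4    1.1] [0. 0.]
small top [ 551.4 -158.3   44. ] [0.7 0.7]
small base [ 551.2 -158.9    1.6] [0.4 0.4]
cap top [637.6 -84.3  25.3] [0.3 0.3]
canister top [ 637.  -184.2   18.5] [0.2 0.2]
carton [678.3  -1.8 110.1] [0.4 0.4]
carton [610.4  -4.2 109.1] [0.9 0.9]
carton [606.4  66.5 110.5] [3.6 3.6]
carton [677.8  66.  111.9] [1.3 1.3]
[643.22825067  31.64455632 110.38609706]
tally [ 479.95669457 -416.82202102   25.        ] marker [760.50304738 -22.89268204  10.        ] [ 768.09917937 -144.43466497   10.        ]
pad s0 [array([ 490.8, -135.4]), array([ 483.9, -204.5]), array([ 375.9, -196.7]), array([ 382.4, -128.4])]
mat s0 [array([490. , -26.6]), array([402.7, -17.9]), array([499.5,  61.7])]
mat d0 [array([412.3,  57.4]), array([502.7,  47.2]), array([492.3, -39.2]), array([404.1, -28.3])]
pad d0 [array([ 382.3, -133.9]), array([ 492.6, -150.4])]
```

Stamps: A at scene (303,187) and side (265,250) has its top at about 68 mm, at y −279. B at (288,227)/(243,222) has its top at about 44 mm, at y −158. A is the one meant (70 mm high, y < −0.25), and the enlarged crops show it as the larger stamp. The two fixed cameras disagree by up to about 10 mm on the mat, so I'll measure with the wrist camera.

```bash
python3 -c "
from h import *
move([470,-110,360],1.57)"
```

```text
dp [ 0.3802 -0.2275 -0.1335] rv [-1.000e-03 -1.000e-03 -1.136e+00] deg 65.1
```

```bash
python3 -m pendant '{"dp":[[0,0,-0.06],[0.06,-0.03,-0.1],[0.38,-0.228,-0.134],[0.38,-0.228,-0.134],[0.38,-0.228,-0.134],[0.38,-0.228,-0.134],[0.38,-0.228,-0.134],[0.38,-0.228,-0.134]],"rotation":[[0,0,0],[0,0,-0.18],[0,0,-1.136],[0,0,-1.136],[0,0,-1.136],[0,0,-1.136],[0,0,-1.136],[0,0,-1.136]]}'
python3 -c "
from h import *
move([470,-110,360],1.57)"
```

```text
time: 1.15
tool_pos: [461.1, -121.9, 359.1]
tcp_rot: [3.142, 0.0, 1.572]
contact_force: [1.4, -1.9, -0.5]
grip_width: 92.1
finger_force: 0.0
dp [ 0.0119  0.0089 -0.0009] rv [0.    0.    0.002] deg 0.1
```

```bash
python3 -m pendant '{"dp":[[0.012,0.01,0],[0.012,0.01,0],[0.012,0.01,0]],"rotation":[[0,0,0],[0,0,0],[0,0,0]]}' >/dev/null
python3 -c "
from h import *
snap('wrist','w1')"
python3 -m pendant '{"dp":[[-0.03,0.05,0],[-0.06,0.1,0],[-0.08,0.15,0],[-0.08,0.15,0],[-0.08,0.15,0]],"rotation":[[0,0,0],[0,0,0],[0,0,0],[0,0,0],[0,0,0]]}'
python3 -c "
from h import *
snap('wrist','w2')
a=cv2.imread('pics/w1.png');b=cv2.imread('pics/w2.png')
for n,i in(('w1b',a),('w2b',b)): cv2.imwrite(f'pics/{n}.png',cv2.resize(i,(800,600),interpolation=cv2.INTER_CUBIC))"
```

```text
time: 2.2
tool_pos: [619.4, -193.0, 358.5]
tcp_rot: [-3.14, -0.0, 1.568]
contact_force: [-0.4, 0.7, 0.1]
grip_width: 91.8
finger_force: 0.0
```

View pics/w1b.png

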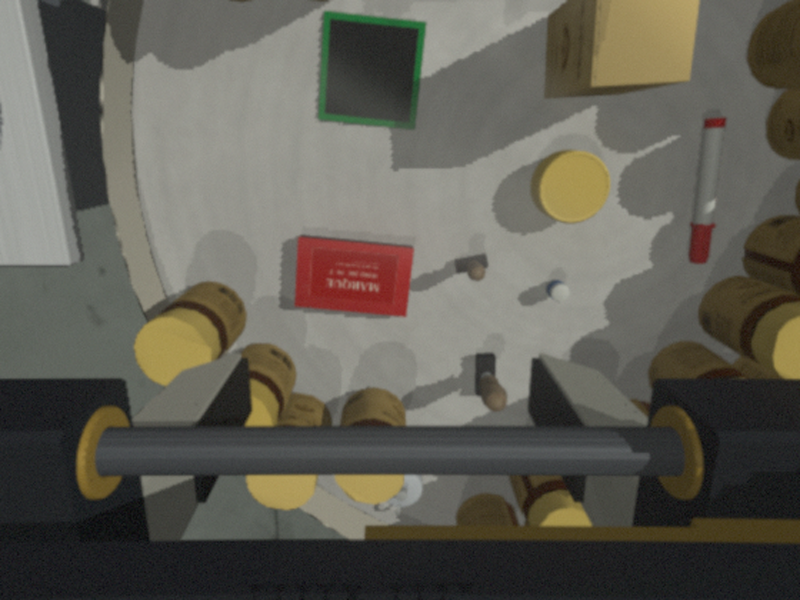

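View pics/w2b.png

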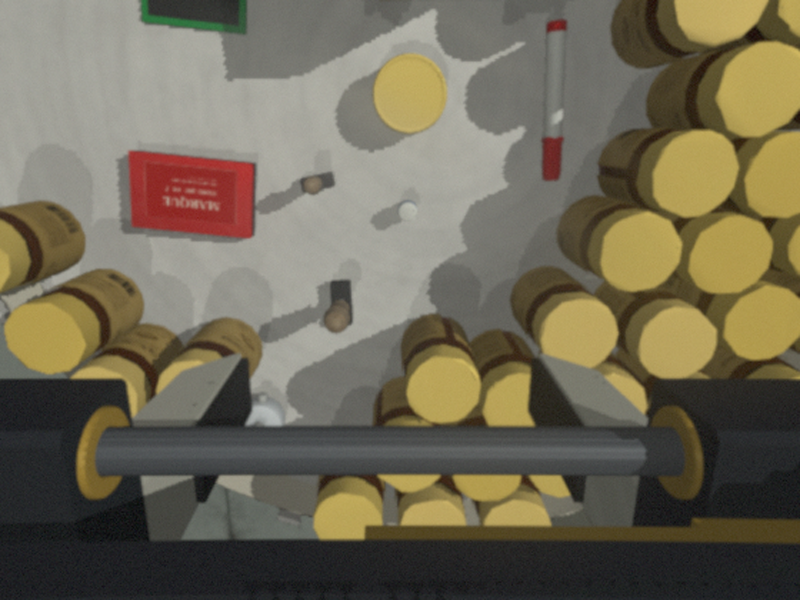

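```bash
cat > m2.py <<'E'
from h import *
k=560/800
A=lambda u,v:('w1',(u*k,v*k)); B=lambda u,v:('w2',(u*k,v*k))
def p(n,*a):
    q,e=tri(*a);print(n,q.round(1),np.round(e,1));return q
pc=[p('pad',A(*a),B(*b)) for a,b in [((301,236),(130,152)),((413,247),(256,163)),((407,316),(253,238)),((295,307),(132,229))]]
print('padc',np.mean(pc,0))
for T,l in((A,[(301,236),(413,247),(407,316),(295,307)]),(B,[(130,152),(256,163),(253,238),(132,229)])):
    q=np.array([atz(*T(*a),16)[:2] for a in l]);c=q.mean(0);e=q[3]-q[0]+q[2]-q[1]
    f=q[1]-q[0]+q[2]-q[3];print('pad16',c.round(1),'short ang',np.arctan2(-e[1],-e[0]).round(3),np.linalg.norm(e)/2,'long ang',np.arctan2(f[1],f[0]).round(3),np.linalg.norm(f)/2)
q=np.array([atz(*A(*a),3)[:2] for a in [(323,12),(425,21),(415,129),(319,122)]]);print('mat',q.mean(0),q.round(1).tolist())
p('mat corner',A(415,129),B(244,32));
p('cap',A(574,186),B(411,92));print(atz(*A(574,186),31),atz(*B(411,92),31))
p('can',A(562,293),B(408,210));print(atz(*A(562,293),22),atz(*B(408,210),22))
p('stamp',A(495,394),B(337,317));print(atz(*A(495,394),69),atz(*B(337,317),69))
print('carton',[atz(*A(*a),118).round(1) for a in [(590,87),(692,81),(597,0),(699,0)]])
print('rim',atz(*A(130,150),0))
print('tally',atz(*B(266,410),34),'marker',[atz(*B(*a),15).round(0) for a in[(556,22),(551,178)]])
for t,l in((A,[(178,350),(250,400),(280,480),(372,470)]),(B,[(445,383),(505,393),(568,325),(635,248)])):
    print('bottles',[atz(*t(*a),108).round(0)[:2].tolist() for a in l])
E
python3 m2.py
```

```text
pad [ 384.9 -127.7   15.9] [1.5 1.5]
pad [ 494.  -139.4    2.8] [0.5 0.5]
pad [ 488.1 -208.9   11.9] [0.1 0.1]
pad [ 375.5 -198.9   14.9] [0.7 0.7]
padc [ 435.64418689 -168.74532178   11.35407105]
pad16 [ 435.7 -167.3] short ang 1.467 71.37114495039623 long ang -0.094 110.17136158996706
pad16 [ 436.7 -168.7] short ang 1.451 70.53506161969534 long ang -0.079 113.88523766878737
mat [453.7247295  19.2340199] [[413.0, 67.7], [501.9, 60.6], [494.3, -28.8], [405.6, -22.5]]
mat corner [494.1 -28.8   8.5] [0. 0.]
cap [638.9 -78.8  26.1] [0.4 0.4]
[636.97938817 -78.68743994  31.        ] [638.8831415  -78.77355981  31.        ]
can [ 637.2 -180.2   27.1] [0.3 0.3]
[ 638.76266453 -182.02048573   22.        ] [ 637.48286922 -180.65564974   22.        ]
stamp [ 571.8 -273.8   56.4] [0.5 0.5]
[ 569.23580647 -266.7691907    69.        ] [ 572.91018451 -269.91416022   69.        ]
carton [array([611.2,  -2.9, 118. ]), array([6.811e+02, 2.000e-01, 1.180e+02]), array([609.6,  50.9, 118. ]), array([676.9,  49.9, 118. ])]
rim [227.24875115 -47.88707145   0.        ]
tally [ 493.7745413  -382.20670579   34.        ] marker [array([762., -23.,  15.]), array([ 770., -153.,   15.])]
bottles [[294.0, -205.0], [350.0, -252.0], [371.0, -332.0], [454.0, -322.0]]
bottles [[667.0, -316.0], [719.0, -325.0], [767.0, -264.0], [813.0, -200.0]]
```

Wrist views: pad centre about (436,−168), mat about (454,19), cap about (638,−79), canister about (638,−181), stamp about (572,−272) and carton about (644,32) with yaw 0.03. The carton goes first.

```bash
python3 -m pendant '{"dp":[[0.06,0.01,0],[0.225,0.025,0.12],[0.225,0.025,0.12],[0.225,0.025,0.12],[0.225,0.025,0.12],[0.225,0.025,0.12],[0.225,0.025,0.12],[0.225,0.025,0.12]],"rotation":[[0,0,0],[0,0,-0.03],[0,0,-0.03],[0,0,-0.03],[0,0,-0.03],[0,0,-0.03],[0,0,-0.03],[0,0,-0.03]]}' 0.0918
python3 -c "
from h import *
snap('wrist','w3')
move([644,32,66],1.60)
cv2.imwrite('pics/w3b.png',cv2.resize(cv2.imread('pics/w3.png'),(800,600)))"
```

```text
time: 3.25
tool_pos: [646.0, 31.3, 240.4]
tcp_rot: [3.139, 0.001, 1.598]
contact_force: [0.3, 0.6, 1.2]
grip_width: 91.9
finger_force: 0.0
dp [ 0.0006 -0.0022  0.1741] rv [ 0.002  0.    -0.002] deg 0.2
```

View pics/w3b.png

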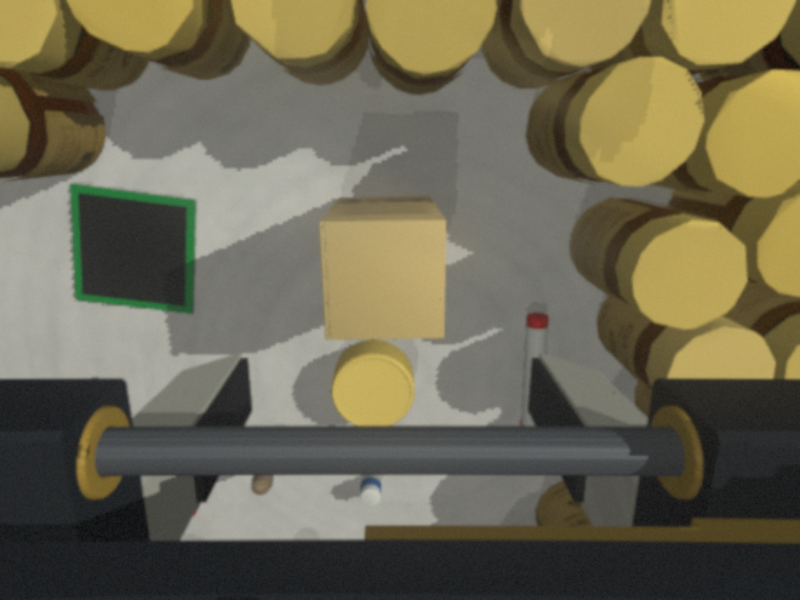

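```bash
python3 -c "
from h import *
k=.7
for n,z,l in(('carton',118,[(320,222),(444,221),(445,338),(325,338)]),('mat',3,[(71,185),(195,200),(192,312),(75,298)])):
    q=np.array([atz('w3',(a*k,b*k),z) for a,b in l]);print(n,q.mean(0).round(1),q[:,:2].round(1).tolist())
print(tri(('w3',(325*k,338*k)),('w1',(590*k,87*k))),tri(('w3',(445*k,338*k)),('w1',(692*k,81*k))))
print('cap',tri(('w3',(373*k,386*k)),('w1',(574*k,186*k)),('w2',(411*k,92*k))))
"
```

```text
carton [644.   32.6 118. ] [[609.4, 64.7], [675.4, 67.0], [679.8, 0.3], [611.5, -1.5]]
mat [454.1  20.4   3. ] [[414.6, 67.9], [503.1, 59.9], [493.8, -27.7], [404.9, -18.5]]
(array([611.55475802,  -2.47327516, 116.2348571 ]), [0.3982071669509386, 0.3982071669510007]) (array([6.80068590e+02, 3.76248133e-01, 1.19057550e+02]), [0.5017301742193765, 0.501730174219324])
cap (array([638.68814536, -78.48832784,  24.32468363]), [1.1339186657733016, 0.9554839107366201, 0.49250031837892616])
```

Mat at w3b (71–195,185–312) and carton top at (320–445,221–338). The carton's top measures about 117.6 mm high and its centre is (644,33). Descending.

```bash
python3 -m pendant '{"dp":[[0.0005,-0.002,0.05],[0.001,-0.002,0.1],[0.001,-0.002,0.15],[0.001,-0.002,0.174],[0.001,-0.002,0.174],[0.001,-0.002,0.174]],"rotation":[[0,0,0],[0,0,0],[0,0,0],[0,0,0],[0,0,0],[0,0,0]]}'
python3 -m pendant '{"dp":[[0,0,0],[0,0,0],[0,0,0],[0,0,0],[0,0,0]],"rotation":[[0,0,0],[0,0,0],[0,0,0],[0,0,0],[0,0,0]]}' 0.05
python3 -m pendant '{"dp":[[0,0,-0.01],[0,0,-0.03],[0,0,-0.05],[0,0,-0.05]],"rotation":[[0,0,0],[0,0,0],[0,0,0],[0,0,0]]}'
python3 -c "
from h import *
move([454,20,122],1.60)"
```

```text
time: 4.05
tool_pos: [644.6, 33.4, 66.5]
tcp_rot: [3.139, 0.0, 1.599]
contact_force: [0.4, 0.3, -0.4]
grip_width: 92.1
finger_force: 0.0
time: 4.68
tool_pos: [643.7, 34.0, 65.6]
tcp_rot: [3.141, 0.0, 1.6]
contact_force: [-2.2, 0.2, 5.9]
grip_width: 68.1
finger_force: 29.9
time: 5.18
tool_pos: [644.5, 33.9, 116.5]
tcp_rot: [3.138, 0.0, 1.6]
contact_force: [0.4, 0.5, -1.3]
grip_width: 68.3
finger_force: 29.9
dp [-0.0084 -0.1908 -0.0061] rv [ 0.003  0.    -0.   ] deg 0.2
```

```bash
python3 -m pendant '{"dp":[[-0.001,-0.04,0],[-0.003,-0.09,0],[-0.006,-0.14,0],[-0.007,-0.175,0],[-0.007,-0.19,0],[-0.007,-0.191,0],[-0.007,-0.191,0]],"rotation":[[0,0,0],[0,0,0],[0,0,0],[0,0,0],[0,0,0],[0,0,0],[0,0,0]]}'
python3 -m pendant '{"dp":[[0,0,0.02],[0,0,0.038],[0,0,0.046],[0,0,0.046],[0,0,0.046]],"rotation":[[0,0,0],[0,0,0],[0,0,0],[0,0,0],[0,0,0]]}'
```

```text
time: 6.05
tool_pos: [453.5, 21.4, 114.7]
tcp_rot: [3.141, 0.0, 1.6]
contact_force: [-0.4, 0.1, -1.3]
grip_width: 68.0
finger_force: 29.9
time: 6.68
tool_pos: [453.4, 21.4, 69.0]
tcp_rot: [3.141, 0.0, 1.6]
contact_force: [-0.1, 0.3, -2.4]
grip_width: 68.0
finger_force: 30.0
```

```bash
python3 -m pendant '{"dp":[[0,0,0.001],[0,0,0.001]],"rotation":[[0,0,0],[0,0,0]]}'
python3 -m pendant '{"dp":[[0,0,0],[0,0,0],[0,0,0],[0,0,0]],"rotation":[[0,0,0],[0,0,0],[0,0,0],[0,0,0]]}' 0.0918
python3 -m pendant '{"dp":[[0,0,-0.03],[0,0,-0.08],[0,0,-0.13],[0,0,-0.18],[0,0,-0.2],[0,0,-0.2]],"rotation":[[0,0,0],[0,0,0],[0,0,0],[0,0,0],[0,0,0],[0,0,0]]}'
python3 -c "
from h import *
move([638,-79,150],1.571)"
```

```text
time: 6.92
tool_pos: [452.9, 21.4, 67.9]
tcp_rot: [3.141, 0.0, 1.6]
contact_force: [0.1, -1.0, -1.6]
grip_width: 68.0
finger_force: 30.0
time: 7.42
tool_pos: [452.8, 21.4, 68.0]
tcp_rot: [3.141, 0.0, 1.6]
contact_force: [-0.3, -0.0, -0.4]
grip_width: 91.4
finger_force: 0.0
time: 8.18
tool_pos: [453.4, 21.4, 269.1]
tcp_rot: [3.138, 0.001, 1.6]
contact_force: [-0.2, -0.3, 0.3]
grip_width: 91.7
finger_force: 0.0
dp [-0.1057  0.1812  0.1198] rv [0.003 0.001 0.029] deg 1.7
```

```bash
python3 -m pendant '{"dp":[[-0.02,0.04,0.01],[-0.106,0.181,0.11],[-0.106,0.181,0.11],[-0.106,0.181,0.11],[-0.106,0.181,0.11],[-0.106,0.181,0.11],[-0.106,0.181,0.11]],"rotation":[[0,0,0.0],[0,0,0.029],[0,0,0.029],[0,0,0.029],[0,0,0.029],[0,0,0.029],[0,0,0.029]]}'
python3 -c "
from h import *
snap('wrist','w4')
cv2.imwrite('pics/w4b.png',cv2.resize(cv2.imread('pics/w4.png'),(800,600)))
move([638,-79,5],1.571)"
```

```text
time: 9.05
tool_pos: [636.4, -78.5, 159.3]
tcp_rot: [3.14, 0.0, 1.572]
contact_force: [0.9, -0.3, -0.7]
grip_width: 91.9
finger_force: 0.0
dp [-0.0004  0.0011  0.1547] rv [0.002 0.001 0.001] deg 0.1
```

View pics/w4b.png

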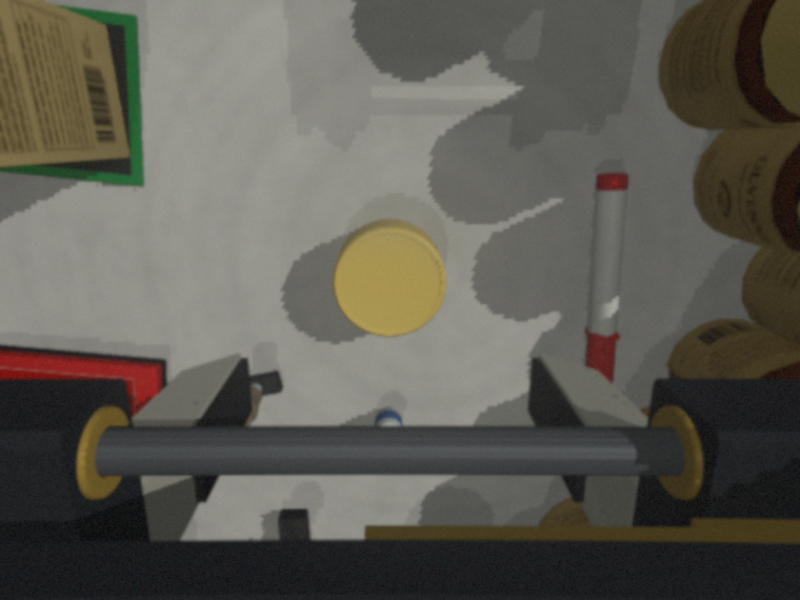

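```bash
python3 -c "
from h import *
k=.7
print(atz('w4',(390*k,280*k),31)); print(tri(('w4',(390*k,280*k)),('w1',(574*k,186*k)),('w2',(411*k,92*k))))
print('carton base corner',atz('w4',(132*k,156*k),3),'mat corner',atz('w4',(143*k,185*k),3))"
```

```text
[637.90482438 -77.71321433  31.        ]
(array([638.39050158, -78.74274476,  27.36050721]), [0.47411310705753484, 0.31941838439275816, 0.67247682250158])
carton base corner [490.30014794 -12.04072488   3.        ] mat corner [494.26156444 -28.26511498   3.        ]
```

The cap's top is centred at w4b (390,280), which is (638,−78). The carton's base corner at (132,156) agrees with a centred placing. Grasping the cap.

```bash
python3 -m pendant '{"dp":[[0,0.001,0.05],[0,0.0015,0.1],[0,0.0015,0.14],[0,0.0015,0.154],[0,0.0015,0.154],[0,0.0015,0.154]],"rotation":[[0,0,0],[0,0,0],[0,0,0],[0,0,0],[0,0,0],[0,0,0]]}'
python3 -m pendant '{"dp":[[0,0,0],[0,0,0],[0,0,0],[0,0,0],[0,0,0]],"rotation":[[0,0,0],[0,0,0],[0,0,0],[0,0,0],[0,0,0]]}' 0.055
python3 -m pendant '{"dp":[[0,0,-0.02],[0,0,-0.06],[0,0,-0.08],[0,0,-0.08]],"rotation":[[0,0,0],[0,0,0],[0,0,0],[0,0,0]]}'
python3 -c "
from h import *
move([445,-74.5,85],1.48)"
```

```text
time: 9.85
tool_pos: [639.7, -79.5, 6.3]
tcp_rot: [3.138, 0.001, 1.571]
contact_force: [-0.5, -0.1, -0.1]
grip_width: 92.0
finger_force: 0.0
time: 10.48
tool_pos: [638.3, -79.3, 4.2]
tcp_rot: [3.142, 0.0, 1.571]
contact_force: [-0.9, -0.6, 2.6]
grip_width: 62.8
finger_force: 30.0
time: 10.98
tool_pos: [639.3, -79.5, 85.5]
tcp_rot: [3.138, 0.001, 1.571]
contact_force: [-0.9, 0.0, 0.0]
grip_width: 63.1
finger_force: 29.9
dp [ 0.005  -0.1943 -0.0002] rv [0.004 0.001 0.091] deg 5.2
```

```bash
python3 -m pendant '{"dp":[[0.0,-0.04,0],[0.002,-0.09,0],[0.004,-0.14,0],[0.0045,-0.18,0],[0.0045,-0.194,0],[0.0045,-0.194,0],[0.0045,-0.194,0]],"rotation":[[0,0,0],[0,0,0.03],[0,0,0.06],[0,0,0.09],[0,0,0.09],[0,0,0.09],[0,0,0.09]]}'
python3 -m pendant '{"dp":[[0,0,0.03],[0,0,0.06],[0,0,0.077],[0,0,0.08],[0,0,0.08],[0,0,0.08]],"rotation":[[0,0,0],[0,0,0],[0,0,0],[0,0,0],[0,0,0],[0,0,0]]}'
```

```text
time: 11.85
tool_pos: [445.8, -75.1, 83.8]
tcp_rot: [3.14, 0.0, 1.481]
contact_force: [0.2, -0.1, 0.2]
grip_width: 63.1
finger_force: 29.9
time: 12.6
tool_pos: [445.2, -74.9, 3.9]
tcp_rot: [3.141, 0.0, 1.481]
contact_force: [0.1, -0.2, -1.3]
grip_width: 63.1
finger_force: 29.9
```

```bash
python3 -m pendant '{"dp":[[0,0,0],[0,0,0],[0,0,0],[0,0,0]],"rotation":[[0,0,0],[0,0,0],[0,0,0],[0,0,0]]}' 0.085
python3 -m pendant '{"dp":[[0,0,-0.03],[0,0,-0.08],[0,0,-0.13],[0,0,-0.16],[0,0,-0.16],[0,0,-0.16]],"rotation":[[0,0,0],[0,0,0],[0,0,0],[0,0,0],[0,0,0],[0,0,0]]}'
python3 -c "
from h import *
snap('wrist','w5')
cv2.imwrite('pics/w5b.png',cv2.resize(cv2.imread('pics/w5.png'),(800,600)))
move([637.5,-181,150],1.571)"
```

```text
time: 13.1
tool_pos: [444.3, -74.8, 3.9]
tcp_rot: [3.141, 0.0, 1.481]
contact_force: [0.9, 0.4, -0.5]
grip_width: 84.8
finger_force: 0.0
time: 13.85
tool_pos: [443.6, -74.6, 163.1]
tcp_rot: [-3.14, -0.0, 1.481]
contact_force: [-0.3, -0.1, -0.7]
grip_width: 85.0
finger_force: 0.0
dp [-0.0886  0.2028  0.0123] rv [-0.002 -0.001 -0.09 ] deg 5.2
```

View pics/w5b.png

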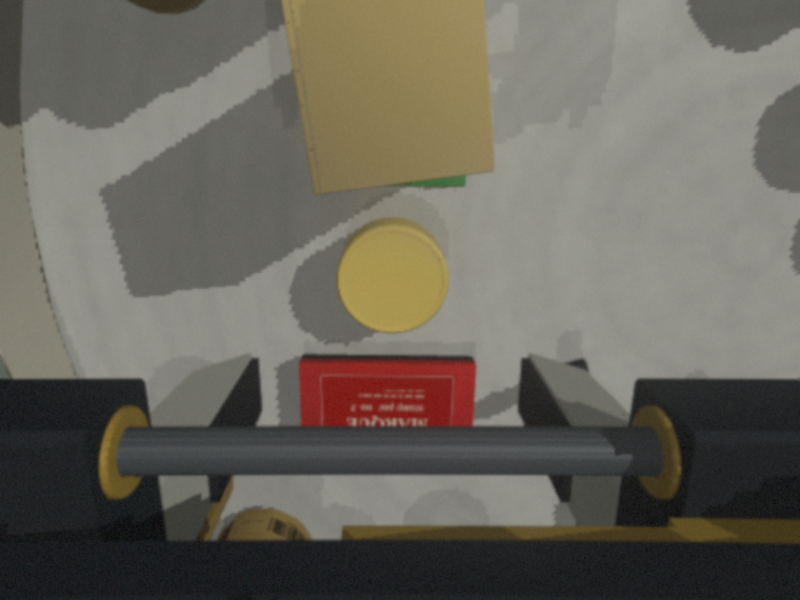

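```bash
python3 -c "
from h import *
k=.7;z=lambda u,v,h:atz('w5',(u*k,v*k),h)[:2]
c=z(393,277,31);a=z(301,360,16);b=z(474,359,16);m=z(465,187,3)
e=(b-a)/np.linalg.norm(b-a);n=np.array([-e[1],e[0]]);print('cap',c,'padlen',np.linalg.norm(b-a),'ang',np.arctan2(e[1],e[0]))
pc=(a+b)/2-n*36.5;mc=m-e*45+n*45;print('pad',pc,'mat',mc,'dist',np.linalg.norm(pc-mc),'cap-pad',np.linalg.norm(c-pc),'lat',(c-pc)@e,'cap-mat',np.linalg.norm(c-mc))"
```

```text
cap [446.64090894 -73.13128471] padlen 108.49468424941276 ang -0.08282556120750512
pad [ 435.23333143 -166.43196788] mat [452.35750516  19.17701775] dist 186.39724480272008 cap-pad 93.99548022553637 lat 3.6496224007819196 cap-mat 92.48514570440722
```

The cap sits about midway, roughly 2–4 mm off the line, which is within tolerance. Next the canister.

```bash
python3 -m pendant '{"dp":[[-0.02,0.045,0],[-0.0886,0.203,0.01],[-0.0886,0.203,0.01],[-0.0886,0.203,0.01],[-0.0886,0.203,0.01],[-0.0886,0.203,0.01],[-0.0886,0.203,0.01]],"rotation":[[0,0,0],[0,0,-0.09],[0,0,-0.09],[0,0,-0.09],[0,0,-0.09],[0,0,-0.09],[0,0,-0.09]]}' 0.05
python3 -c "
from h import *
snap('wrist','w6')
cv2.imwrite('pics/w6b.png',cv2.resize(cv2.imread('pics/w6.png'),(800,600)))
move([637.5,-181,3],1.571)"
```

```text
time: 14.78
tool_pos: [637.6, -180.5, 153.9]
tcp_rot: [-3.141, -0.0, 1.571]
contact_force: [0.0, 0.3, 0.6]
grip_width: 50.0
finger_force: 0.0
dp [-0.0004 -0.0002  0.1513] rv [-0. -0.  0.] deg 0.0
```

View pics/w6b.png

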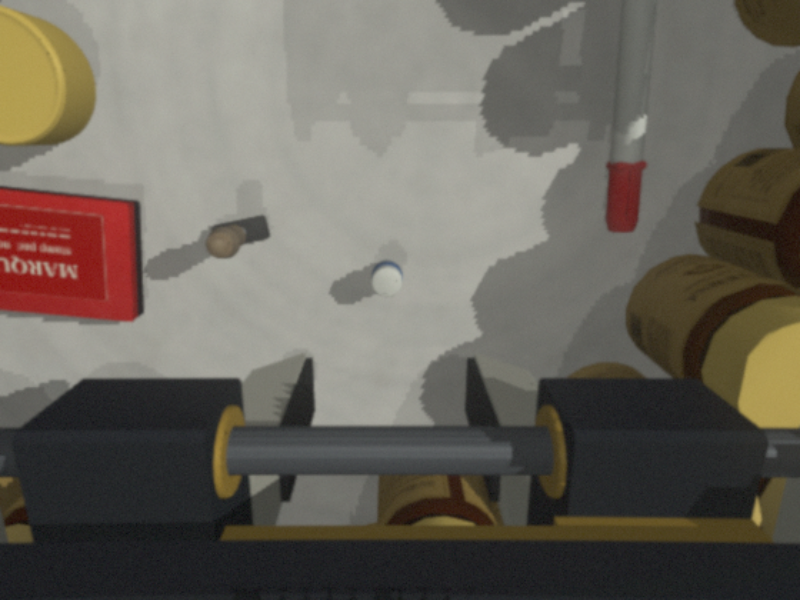

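```bash
python3 -c "
from h import *
k=.7
print(atz('w6',(387*k,279*k),22),tri(('w6',(387*k,279*k)),('w1',(562*k,293*k)),('w2',(408*k,210*k))))"
```

```text
[ 637.07808227 -180.01027633   22.        ] (array([ 637.21202403, -179.87963808,   26.3561312 ]), [1.0075664391495778, 0.8081381018909946, 0.22881204615175682])
```

```bash
python3 -m pendant '{"dp":[[0,0,0.05],[0,-0.0005,0.1],[0.0003,-0.0005,0.14],[0.0003,-0.0005,0.150],[0.0003,-0.0005,0.150],[0.0003,-0.0005,0.150]],"rotation":[[0,0,0],[0,0,0],[0,0,0],[0,0,0],[0,0,0],[0,0,0]]}'
python3 -m pendant '{"dp":[[0,0,0],[0,0,0],[0,0,0],[0,0,0],[0,0,0],[0,0,0]],"rotation":[[0,0,0],[0,0,0],[0,0,0],[0,0,0],[0,0,0],[0,0,0]]}' 0.01
python3 -m pendant '{"dp":[[0,0,-0.02],[0,0,-0.06],[0,0,-0.1],[0,0,-0.11],[0,0,-0.11]],"rotation":[[0,0,0],[0,0,0],[0,0,0],[0,0,0],[0,0,0]]}'
python3 -c "
from h import *
move([446,-74,114],1.571)"
```

```text
time: 15.58
tool_pos: [639.3, -181.4, 6.3]
tcp_rot: [3.138, 0.002, 1.571]
contact_force: [0.8, 0.1, -0.8]
grip_width: 50.0
finger_force: 0.0
time: 16.32
tool_pos: [638.0, -181.0, 4.0]
tcp_rot: [3.142, 0.0, 1.571]
contact_force: [-0.2, -0.1, 1.2]
grip_width: 16.9
finger_force: 30.0
time: 16.95
tool_pos: [638.2, -181.0, 114.8]
tcp_rot: [3.14, 0.001, 1.571]
contact_force: [-0.2, 0.9, -0.2]
grip_width: 17.1
finger_force: 30.0
dp [ 0.107  -0.1922  0.0005] rv [ 0.001  0.001 -0.   ] deg 0.1
```

```bash
python3 -m pendant '{"dp":[[0.02,-0.04,0],[0.05,-0.09,0],[0.08,-0.14,0],[0.1,-0.18,0],[0.106,-0.192,0],[0.106,-0.192,0],[0.106,-0.192,0]],"rotation":[[0,0,0],[0,0,0],[0,0,0],[0,0,0],[0,0,0],[0,0,0],[0,0,0]]}'
python3 -m pendant '{"dp":[[0,0,0.03],[0,0,0.06],[0,0,0.073],[0,0,0.076],[0,0,0.076],[0,0,0.076]],"rotation":[[0,0,0],[0,0,0],[0,0,0],[0,0,0],[0,0,0],[0,0,0]]}'
```

```text
time: 17.82
tool_pos: [447.2, -75.6, 113.7]
tcp_rot: [3.141, 0.0, 1.57]
contact_force: [0.6, 0.4, -0.6]
grip_width: 17.1
finger_force: 30.0
time: 18.58
tool_pos: [446.7, -75.2, 38.7]
tcp_rot: [3.14, 0.001, 1.571]
contact_force: [-0.1, 0.7, 0.2]
grip_width: 17.0
finger_force: 30.0
```

```bash
python3 -m pendant '{"dp":[[0,0,0.002],[0,0,0.002],[0,0,0.002]],"rotation":[[0,0,0],[0,0,0],[0,0,0]]}'
python3 -m pendant '{"dp":[[0,0,0.001],[0,0,0.001],[0,0,0.001]],"rotation":[[0,0,0],[0,0,0],[0,0,0]]}'
python3 -m pendant '{"dp":[[0,0,0.001],[0,0,0.001],[0,0,0.001]],"rotation":[[0,0,0],[0,0,0],[0,0,0]]}'
```

```text
time: 18.95
tool_pos: [446.1, -75.0, 36.0]
tcp_rot: [3.141, 0.0, 1.571]
contact_force: [0.1, -0.2, -0.2]
grip_width: 16.8
finger_force: 30.0
time: 19.32
tool_pos: [446.0, -75.0, 34.9]
tcp_rot: [-3.142, 0.0, 1.571]
contact_force: [-0.9, -0.8, -0.7]
grip_width: 17.0
finger_force: 30.0
time: 19.7
tool_pos: [446.1, -75.0, 34.4]
tcp_rot: [3.141, 0.0, 1.571]
contact_force: [-0.2, 0.6, 6.7]
grip_width: 17.3
finger_force: 30.0
```

Contact. Releasing, then retreating and heading towards the stamp.

```bash
python3 -m pendant '{"dp":[[0,0,0],[0,0,0],[0,0,0],[0,0,0]],"rotation":[[0,0,0],[0,0,0],[0,0,0],[0,0,0]]}' 0.05
python3 -m pendant '{"dp":[[0,0,-0.02],[0,0,-0.06],[0,0,-0.11],[0,0,-0.15],[0,0,-0.15],[0,0,-0.15]],"rotation":[[0,0,0],[0,0,0],[0,0,0],[0,0,0],[0,0,0],[0,0,0]]}'
python3 -c "
from h import *
snap('wrist','w7')
move([572,-273,200],-0.37);move([572,-273,200],2.77)"
```

```text
time: 20.2
tool_pos: [445.9, -74.9, 33.8]
tcp_rot: [-3.141, -0.0, 1.571]
contact_force: [0.1, 0.2, -0.7]
grip_width: 49.2
finger_force: 0.0
time: 20.95
tool_pos: [445.5, -74.8, 183.2]
tcp_rot: [-3.141, -0.0, 1.571]
contact_force: [0.2, -0.8, -0.4]
grip_width: 49.7
finger_force: 0.0
dp [-0.1983  0.1268 -0.0177] rv [-0.002  0.002  1.941] deg 111.2
dp [-0.1983  0.1268 -0.0177] rv [-0.002 -0.002 -1.199] deg 68.7
```

```bash
python3 -m pendant '{"dp":[[-0.03,0.02,-0.01],[-0.198,0.127,-0.018],[-0.198,0.127,-0.018],[-0.198,0.127,-0.018],[-0.198,0.127,-0.018],[-0.198,0.127,-0.018],[-0.198,0.127,-0.018],[-0.198,0.127,-0.018]],"rotation":[[0,0,-0.15],[0,0,-1.2],[0,0,-1.2],[0,0,-1.2],[0,0,-1.2],[0,0,-1.2],[0,0,-1.2],[0,0,-1.2]]}' 0.06
python3 -m pendant '{"dp":[[0,0,0],[0,0,0]],"rotation":[[0,0,0],[0,0,0]]}'
python3 -c "
from h import *
snap('wrist','w8')
a=cv2.imread('pics/w8.png');b=cv2.imread('pics/w7.png')
cv2.imwrite('pics/w78.png',cv2.resize(np.hstack([a[:330],b[:330]]),(800,236)))
cv2.imwrite('pics/w78.png',np.vstack([cv2.resize(a[100:310,100:460],(514,300),interpolation=cv2.INTER_CUBIC),cv2.resize(b[0:300,100:460],(514,300))[:300]]))
move([572,-273,36],2.77)"
```

```text
time: 22.0
tool_pos: [572.5, -272.7, 199.9]
tcp_rot: [3.141, -0.003, 2.77]
contact_force: [-0.2, 0.4, 0.6]
grip_width: 60.1
finger_force: 0.0
time: 22.25
tool_pos: [572.9, -272.8, 201.6]
tcp_rot: [3.142, -0.0, 2.77]
contact_force: [0.2, -0.2, 0.5]
grip_width: 60.0
finger_force: 0.0
dp [ 0.0008 -0.0005  0.1657] rv [-0. -0. -0.] deg 0.0
```

View pics/w78.png

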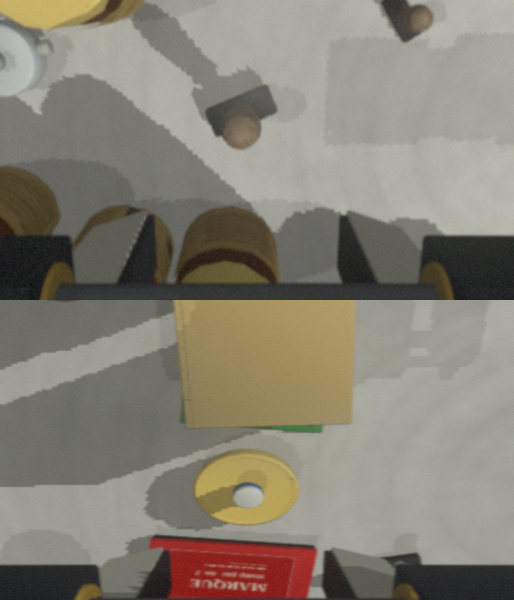

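```bash
python3 -c "
from h import *
t=('w8',(269.4,189));b=('w8',(269,177.7));k=.7
print(atz(*t,70),atz(*b,8)); print(tri(t,('w1',(495*k,394*k)),('w2',(337*k,317*k))))
print('can',atz('w7',(100+248/1.428,495-300),53),'cap',atz('w7',(100+246/1.428,486-300),31))
q=[atz('w8',(100+u/1.428,100+v/1.428),8) for u,v in [(207,112),(268,86)]];d=q[1]-q[0];print('base dir',np.arctan2(d[1],d[0]))"
```

```text
[ 567.52776736 -272.92214822   70.        ] [ 571.08275327 -275.28366608    8.        ]
(array([ 571.60109914, -274.44024874,   54.84037319]), [0.5799010086212881, 0.8173378585430526, 0.40441569063239674])
can [447.19170267 -73.55108755  53.        ] cap [446.03105233 -71.38550864  31.        ]
base dir 1.6063900254607362
```

The upper crop shows the big stamp (handle (242,130), base (241,111)) at about (571,−275). The lower crop shows the canister upright at mid-cap (248,495). Grasping the stamp.

```bash
python3 -m pendant '{"dp":[[0.001,-0.003,0.04],[0.001,-0.003,0.09],[0.001,-0.003,0.13],[0.001,-0.003,0.155],[0.001,-0.003,0.164],[0.001,-0.003,0.164],[0.001,-0.003,0.164]],"rotation":[[0,0,0],[0,0,0],[0,0,0],[0,0,0],[0,0,0],[0,0,0],[0,0,0]]}'
python3 -m pendant '{"dp":[[0,0,0],[0,0,0],[0,0,0],[0,0,0],[0,0,0]],"rotation":[[0,0,0],[0,0,0],[0,0,0],[0,0,0],[0,0,0]]}' 0.015
python3 -m pendant '{"dp":[[0,0,-0.01],[0,0,-0.04],[0,0,-0.09],[0,0,-0.12],[0,0,-0.12],[0,0,-0.12]],"rotation":[[0,0,0],[0,0,0],[0,0,0],[0,0,0],[0,0,0],[0,0,0]]}'
python3 -c "
from h import *
move([436,-168,157],2.77)"
```

```text
time: 23.18
tool_pos: [571.8, -275.9, 39.4]
tcp_rot: [-3.141, 0.003, 2.771]
contact_force: [0.7, 0.4, -0.3]
grip_width: 60.2
finger_force: 0.0
time: 23.8
tool_pos: [571.0, -275.5, 38.0]
tcp_rot: [-3.141, 0.0, 2.771]
contact_force: [-0.0, -1.0, 0.1]
grip_width: 22.8
finger_force: 30.0
time: 24.55
tool_pos: [570.4, -275.0, 156.9]
tcp_rot: [3.141, -0.002, 2.771]
contact_force: [-0.4, 0.2, 0.4]
grip_width: 22.3
finger_force: 30.0
dp [0.164  0.051  0.0002] rv [ 0.    -0.002  0.001] deg 0.1
```

```bash
python3 -m pendant '{"dp":[[0.04,0.012,0],[0.09,0.028,0],[0.13,0.04,0],[0.155,0.048,0],[0.164,0.051,0],[0.164,0.051,0],[0.164,0.051,0]],"rotation":[[0,0,0],[0,0,0],[0,0,0],[0,0,0],[0,0,0],[0,0,0],[0,0,0]]}'
python3 -m pendant '{"dp":[[0,0,0.03],[0,0,0.07],[0,0,0.093],[0,0,0.1],[0,0,0.1],[0,0,0.1]],"rotation":[[0,0,0],[0,0,0],[0,0,0],[0,0,0],[0,0,0],[0,0,0]]}'
python3 -m pendant '{"dp":[[0,0,0.001],[0,0,0.001],[0,0,0.001]],"rotation":[[0,0,0],[0,0,0],[0,0,0]]}'
```

```text
time: 25.42
tool_pos: [437.4, -169.1, 157.6]
tcp_rot: [-3.141, 0.0, 2.771]
contact_force: [1.1, 0.2, 0.1]
grip_width: 22.9
finger_force: 30.0
time: 26.18
tool_pos: [437.4, -169.0, 58.8]
tcp_rot: [-3.141, 0.002, 2.771]
contact_force: [-0.4, -0.4, -0.1]
grip_width: 22.5
finger_force: 30.0
time: 26.55
tool_pos: [436.7, -168.5, 57.2]
tcp_rot: [-3.141, 0.001, 2.771]
contact_force: [-0.0, -0.8, -0.6]
grip_width: 22.8
finger_force: 30.0
```

```bash
python3 -m pendant '{"dp":[[0,0,0.002],[0,0,0.002],[0,0,0.002]],"rotation":[[0,0,0],[0,0,0],[0,0,0]]}'
python3 -m pendant '{"dp":[[0,0,0.001],[0,0,0.001],[0,0,0.001]],"rotation":[[0,0,0],[0,0,0],[0,0,0]]}'
```

```text
time: 26.92
tool_pos: [436.6, -168.4, 54.8]
tcp_rot: [-3.142, -0.0, 2.771]
contact_force: [0.0, 0.3, -0.7]
grip_width: 22.5
finger_force: 30.0
time: 27.3
tool_pos: [436.9, -168.8, 54.3]
tcp_rot: [-3.141, 0.001, 2.771]
contact_force: [-2.0, -1.6, 4.7]
grip_width: 22.8
finger_force: 30.0
```

```bash
python3 -m pendant '{"dp":[[0,0,0],[0,0,0],[0,0,0],[0,0,0]],"rotation":[[0,0,0],[0,0,0],[0,0,0],[0,0,0]]}' 0.055
python3 -m pendant '{"dp":[[0,0,-0.03],[0,0,-0.08],[0,0,-0.13],[0,0,-0.18],[0,0,-0.23],[0,0,-0.28],[0,0,-0.28]],"rotation":[[0,0,0],[0,0,0],[0,0,0],[0,0,0],[0,0,0],[0,0,0],[0,0,0]]}'
python3 -m pendant '{"dp":[[0,0,0],[0,0,0],[0,0,0],[0,0,0],[0,0,0],[0,0,0],[0,0,0],[0,0,0]],"rotation":[[0,0,1.2],[0,0,1.2],[0,0,1.2],[0,0,1.2],[0,0,1.2],[0,0,1.2],[0,0,1.2],[0,0,1.2]]}'
python3 -c "
from h import *
snap('wrist','w9');snap('side','d9')
a=cv2.imread('pics/w9.png');cv2.imwrite('pics/w9b.png',cv2.resize(a,(800,600),interpolation=cv2.INTER_CUBIC))"
```

```text
time: 27.8
tool_pos: [436.5, -168.3, 53.8]
tcp_rot: [3.142, -0.0, 2.771]
contact_force: [-0.3, -0.6, -0.6]
grip_width: 53.8
finger_force: 0.0
time: 28.68
tool_pos: [437.8, -169.1, 337.6]
tcp_rot: [-3.14, 0.008, 2.771]
contact_force: [0.6, 0.2, -0.7]
grip_width: 55.3
finger_force: 0.0
time: 29.68
tool_pos: [436.2, -168.2, 332.7]
tcp_rot: [-3.14, -0.001, 1.572]
contact_force: [-0.4, 0.5, -0.7]
grip_width: 55.2
finger_force: 0.0
```

View pics/w9b.png

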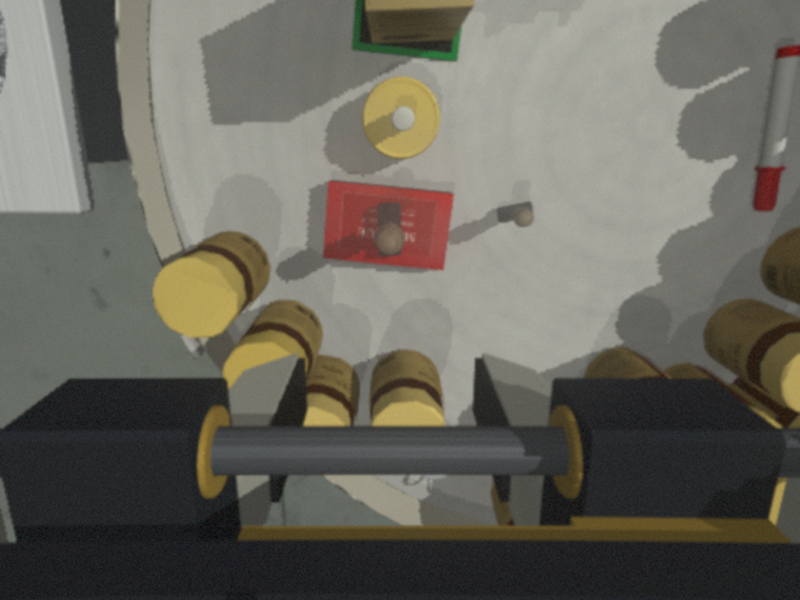

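```bash
python3 -c "
from h import *
k=.7;z=lambda u,v,h:atz('w9',(u*k,v*k),h)[:2]
P=np.array([z(*a,16) for a in [(329,181),(453,193),(445,270),(323,256)]]);pc=P.mean(0)
e=P[1]-P[0]+P[2]-P[3];e/=np.linalg.norm(e);n=np.array([-e[1],e[0]])
m=(z(353,50,3)+z(458,60,3))/2+45*n
print('pad',pc,'mat',m,np.linalg.norm(m-pc))
print('stamp top',z(389,236,80),'base front edge mid',z(389,205,22))
c=z(402,117,31);print('cap',c,'can top',z(404,117,53),np.linalg.norm(c-pc),np.linalg.norm(c-m),(c-pc)@e)
print('carton front corners',z(371,38,3),z(459,42,3))
"
python3 -c "
import cv2
cv2.imwrite('pics/d9c.png',cv2.resize(cv2.imread('pics/d9.png')[130:290,140:340],(800,600),interpolation=cv2.INTER_CUBIC)[:600])"
```

```text
pad [ 435.0980058  -167.21047634] mat [454.87644871  20.24643684] 188.4974299606832
stamp top [ 436.45661103 -164.8160905 ] base front edge mid [ 436.31564008 -147.75110737]
cap [446.96494945 -74.73973303] can top [448.06874428 -75.47248634] 93.22908730585489 95.31507900917008 2.163565941381801
carton front corners [421.0249395  -11.54193436] [494.87368867 -14.56448058]
```

View pics/d9c.png

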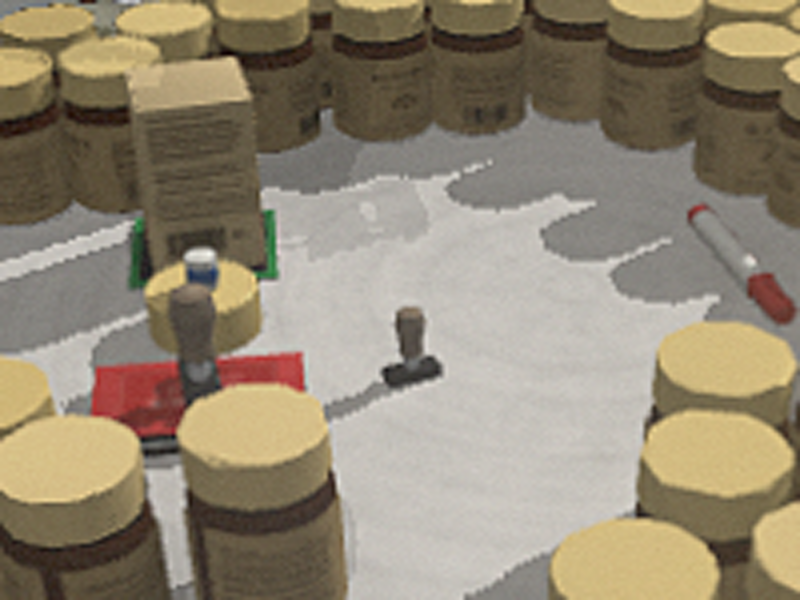

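The stamp stands upright on the pad (195,330), the canister on the cap (201,268), and the carton inside the mat's green edge (200,170). All are within about 4 mm of target. Handing in.

```bash
python3 -c "
from h import *
print(workorder.close_job())"
```

```text
the job is handed in; nothing more can be done
None
```

I handed in the job at about 30 s of the 114 s: the stamp is on the ink pad, the carton on the mat, the cap midway between them and the canister on the cap; the last pictures show all four upright and within about 4 mm of target, the tally and marker were not approached, and no verdict was returned.

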